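# Weigh in the returned domino cases and shut the lending chest

### The job

Open the lending chest by sliding its cover all the way back, then feel by lifting how heavy each returned domino case on the grey mat is: a case of 350 g or more is complete and goes into the chest, a lighter one has tiles missing and goes into the orange repair tray, all of them lying flat on the floor of the chest or tray, upright with the grip rib on top. When every case is put away, slide the cover home until you feel it meet its stop, let go, and leave the other things on the table where they are.

Things in the scene. Friction and masses are not known exactly. Their poses are not given: they have to be found in the camera images.
- chest: Dark wooden chest, fixed. Origin: underside, below the centre of its front compartment; x runs from front (robot side) to rear, y along its width. Outside x -72 to +220 mm, y +-146 mm, 74 mm high. Compartment, open on top once uncovered: inside x +-66, y +-140 mm, smooth floor 8 mm above the origin, walls 6 mm. Behind it (x 72 to 220) a closed block, over which the cover slides open.
- cover (a joint): Flat teal cover of the chest, 146 x 292 x 6 mm, top 81 mm above the table. Value in m: 0 = home against its stop, compartment shut; 0.145 = fully back against the rear stop (slid along the chest's +x), compartment uncovered. Starts shut or up to 40 mm open. Friction about 2 N plus 6 N per m/s; stays where left.
- cover_grip (a point): Centre of the brass grip bar standing on the cover near its front edge: 14 mm thick along the chest's x, 80 mm long along its y, from 81 to 105 mm above the table. This point is 93 mm above the table, at chest x = -55 mm + the cover's value.
- tray: Low orange open repair tray, fixed. Origin: centre of its underside. Inside x +-66 mm, y +-140 mm, smooth floor 6 mm above the origin, walls 6 mm thick and 40 mm high. It stands to one side of the mat, the chest to the other; which side varies.
- mat: Dark grey returns mat, 300 by 200 mm, 4 mm thick, fixed, origin in the centre of its underside. The returned cases start on it.
- case1: Returned domino case, closed wooden box with teal bands, 100 (its x) x 46 (its y) x 36 mm high, with a dark grip rib on top, 56 mm along x, 16 mm across, 22 mm tall (rib top 58 mm above the underside). Origin: centre of the underside. All look alike; each weighs between 100 and 600 g at random, balanced about the middle. May be absent.
- case2: Returned domino case, closed wooden box with teal bands, 100 (its x) x 46 (its y) x 36 mm high, with a dark grip rib on top, 56 mm along x, 16 mm across, 22 mm tall (rib top 58 mm above the underside). Origin: centre of the underside. All look alike; each weighs between 100 and 600 g at random, balanced about the middle. May be absent.
- case3: Returned domino case, closed wooden box with teal bands, 100 (its x) x 46 (its y) x 36 mm high, with a dark grip rib on top, 56 mm along x, 16 mm across, 22 mm tall (rib top 58 mm above the underside). Origin: centre of the underside. All look alike; each weighs between 100 and 600 g at random, balanced about the middle. May be absent.
- case4: Returned domino case, closed wooden box with teal bands, 100 (its x) x 46 (its y) x 36 mm high, with a dark grip rib on top, 56 mm along x, 16 mm across, 22 mm tall (rib top 58 mm above the underside). Origin: centre of the underside. All look alike; each weighs between 100 and 600 g at random, balanced about the middle. May be absent.
- novels: Bystander, not part of the job: two stacked paperbacks, 110 by 170 mm, 42 mm high. Origin: centre of the underside.
- specs: Bystander, not part of the job: black spectacles case, 60 by 150 mm, 34 mm high. Origin: centre of the underside.
- mug: Bystander, not part of the job: teal mug, 80 mm wide, 90 mm high. Origin: centre of the underside.
- bottle: Bystander, not part of the job: green bottle, 64 mm wide, 200 mm high. Origin: centre of the underside.
- succulent: Bystander, not part of the job: small potted plant, pot 110 mm wide, 90 mm high, leaves to about 180 mm. Origin: centre of the underside.
- guide: Bystander, not part of the job: yellow guidebook lying flat, 140 by 100 mm, 30 mm high. Origin: centre of the underside.
Things that resemble listed ones, but are neither listed nor needed, are in the scene too. What is shaped like the case3 but blue or pink is not meant.

How it is judged (in metres and radians):
On the way:
1. the chest's cover is slid back (at least 138 of 145 mm) (value of joint cover above 0.138 m), for 0.2 s.
At the end, for the whole second after the job is handed in: Each case present rests flat (within 0.1 rad, still) on the floor of the chest or tray: none under 290 g in the chest, none over 410 g in the tray (judged by its force on the floors, geoms chest_c0 and tray_c0; within 60 g of 350 g either counts). The cover is home within 4 mm (((x of case1 in the frame of chest between -0.066 and 0.066 m and y of case1 in the frame of chest between -0.14 and 0.14 m and z of case1 in the frame of chest below 0.014 m and contact force between case1 and chest_c0 above 2.85 N) or (x of case1 in the frame of tray between -0.066 and 0.066 m and y of case1 in the frame of tray between -0.14 and 0.14 m and z of case1 in the frame of tray below 0.012 m and contact force between case1 and tray_c0 below 4.02 N)) and angle between each of case1, case2, case3, case4's own z axis and vertical below 0.1 rad and linear speed of each of case1, case2, case3, case4 below 0.02 m/s and ((x of case2 in the frame of chest between -0.066 and 0.066 m and y of case2 in the frame of chest between -0.14 and 0.14 m and z of case2 in the frame of chest below 0.014 m and contact force between case2 and chest_c0 above 2.85 N) or (x of case2 in the frame of tray between -0.066 and 0.066 m and y of case2 in the frame of tray between -0.14 and 0.14 m and z of case2 in the frame of tray below 0.012 m and contact force between case2 and tray_c0 below 4.02 N)) and ((x of case3 in the frame of chest between -0.066 and 0.066 m and y of case3 in the frame of chest between -0.14 and 0.14 m and z of case3 in the frame of chest below 0.014 m and contact force between case3 and chest_c0 above 2.85 N) or (x of case3 in the frame of tray between -0.066 and 0.066 m and y of case3 in the frame of tray between -0.14 and 0.14 m and z of case3 in the frame of tray below 0.012 m and contact force between case3 and tray_c0 below 4.02 N)) and ((x of case4 in the frame of chest between -0.066 and 0.066 m and y of case4 in the frame of chest between -0.14 and 0.14 m and z of case4 in the frame of chest below 0.014 m and contact force between case4 and chest_c0 above 2.85 N) or (x of case4 in the frame of tray between -0.066 and 0.066 m and y of case4 in the frame of tray between -0.14 and 0.14 m and z of case4 in the frame of tray below 0.012 m and contact force between case4 and tray_c0 below 4.02 N)) and value of joint cover below 0.004 m and velocity of joint cover below 0.01 m/s); the robot touches nothing.
It fails at once if another thing on the table (paperbacks, spectacles case, mug, bottle, plant, guidebook) is pushed more than 5 cm from its place (distance of any of novels, specs, mug, bottle, succulent, guide from where it was at the start of the episode above 0.05 m).
Of case1, case2, case3, case4 only 3 to 4 are there at a start; the rules pass over those that are not, and their reading is None.
At some moment in a run one of case1, case2, case3, case4 may be knocked a few centimetres aside while the robot is not near it.
Once in a run the grip may slacken for a moment while it holds something.
It also fails if it takes over 208 s, if anything falls off the work surface, if the arm or the gripper's body presses on something with over 40 N, if the wrist force passes 120 N, or if a joint passes its speed limit or range.

### The arm

A 6-joint arm with a two-finger parallel gripper is mounted at the origin on the work surface. World frame = base frame: x ahead of the robot, y to its left, z up, the work surface at z = 0. Lengths are in mm, angles in rad, forces in N, time in s.
With the tool pointing down it reaches from about 350 to 975 mm from the base axis. Payload 7.1 kg.
Tool frame: the origin (TCP) lies midway between the tips of the shut fingers; the grasp point (between the pads) lies 19 mm behind it; z points along the fingers, y is the line along which they close (so a half turn about z gives the same grasp; the last joint's range is limited). The gripper opens to 88 mm and grips with 3 to 60 N. Pads are 20 mm wide; open, the fingers measure 115 mm over their backs; the gripper's body (75 mm by 178 mm) begins 61 mm behind the grasp point.
Start: joints at [1.173, 0.423, 1.63, -0, 1.089, -0.019], TCP at [231.096, 580.689, 222.675] pointing down, gripper open.
Joint ranges: [-3, 3], [-0.9, 2.11], [0.09, 2.58], [-1.31, 4.45], [0.11, 2.69], [-2.54, 2.54]. Speed limits (rad/s): [2.39, 2.39, 3.01, 3.14, 3.14, 3.14].

### API

Orientations are given as a rotation vector (axis times angle).
In Python, from workcell import ctrl gives the robot as it stands. The module is installed in compiled form; this text tells all that it offers.
- The arm moves only by the tool apply_moves, never from a script. Its argument "targets" is a list of rows, each a list of 3 entries, a list of its own where there are three numbers: the opening, from -1 (shut) to 1 (fully open), then the shift along the tool's x, y, z normalised to -1 to 1, where 1 is 5 cm, then the turn, a rotation vector about the tool's x, y, z normalised to -1 to 1, where 1 is 90 degrees. In form: [[jaw, [x, y, z], [wx, wy, wz]], ...]. A call has 1 to 8 rows; each row shifts and turns the commanded pose from where the row before left it, along the tool's axes as they then stand; what a row does not reach is not made up. A row lasts 1/8 s, in which the tool goes at most 62.5 mm and 10.7 degrees, less where a joint would pass 70% of its speed; a pose out of reach is approached as far as the arm can. A call with a number of a shift or a turn outside -1 to 1 is refused whole. A call with a gripper value outside its range is refused whole. The fingers move at their own pace and stop on an object; the grip force is fixed at half the most. Time passes only in rows, so rows that do not move let the fingers close. It gives the time, the measured TCP pose, the force, the opening and the grip force at its end, in the units of the state.
- ctrl.get_obs(): the state, without advancing time (a new reading comes with each control period).
- ctrl.get_image(name): name is "side" or "top"; returns a dict with "pixels" (400x640x3 uint8, blue, green, red), "camera_matrix" (3x3 intrinsics, pixels), "view" (4x4, takes a point from world to camera coordinates). Camera axes: x right, y down, z forward; pixel columns grow to the right and rows downward; lengths in mm; the calibration is good to about 2 mm. A picture is of the moment at which its call begins. There is no depth.
- ctrl.close_job(): hands the job in; it is judged then, once.
Trained networks look in the newest picture that a camera, given by its name, has taken for a name from the list of things; names that differ only in an ending like _2 or _b are one class to them, and where a whole thing is asked for, a point or a joint stands for the part that bears it (a point fixed in the world has none). Each returns a list of dicts, best first, with "score" (0 to 1); they miss things now and then, are a little off and sometimes report something else, mostly with a low value. They report only what shows in the picture. A call takes as long as a camera call. They do not tell look-alikes from the thing itself.
- ctrl.masks_of(label, camera): "region" (400x640 bool, what is visible of it) and "bbox" ([left, top, right, bottom] in pixels, round what is visible of it).
- ctrl.pinpoint(label, camera): "xy" ([column, row] in pixels: a listed point, or the origin of a listed thing).
The state is a dict: "t": time; "qpos": joint angles; "qvel": joint speeds; "joint_torque": joint torques, N m; "ee_pos": TCP position; "orientation": TCP orientation; "ft_force": force on the tool from outside, world axes, zero at the start; "moment": the same for the moment, N m; "width": finger opening in mm; "grasp_force": force on a finger pad.
Only numpy, scipy, OpenCV 4.12 (cv2) and the standard library are available. Lean on these libraries where they do the work, as an engineer would, in place of code of your own. Each camera call takes 0.05 s, during which the arm holds its last target. There are 200 camera calls.

## Working session

There is one attempt and no reset: what is moved stays moved. The work goes in short steps, Python scripts to look and compute and a tool call to move; the robot and the scene stay as the last step left them, time stands still between calls to the robot, and variables do not carry over. Pictures are saved under pics/ and viewed, at most 14 in all, crops included, and the job is handed in when it is done.

Besides the shell and the picture viewer there is one more tool, called after "Call:" as name([rows], argument=value, ...), one row to a line, values as JSON. apply_moves: Moves the arm, as the interface text tells. Scaled input: -1 to 1 covers 5 cm each way for a shift and 90 degrees each way for a turn. Its arguments: {"type":"object","properties":{"targets":{"type":"array"}},"required":["targets"]}

```bash
mkdir -p pics
cat > h.py <<'E'
import numpy as np, cv2
from workcell import ctrl
from scipy.spatial.transform import Rotation as R
def img(cam,name=None):
    d=ctrl.get_image(cam)
    if name: cv2.imwrite('pics/'+name,d['pixels'])
    return d
def back(d,uv,z):
    K=np.array(d['camera_matrix']);V=np.array(d['view'])
    r=V[:3,:3].T@np.linalg.solve(K,[uv[0],uv[1],1.]);c=-V[:3,:3].T@V[:3,3]
    return c+r*(z-c[2])/r[2]
def proj(d,p):
    K=np.array(d['camera_matrix']);V=np.array(d['view'])
    q=K@(V[:3,:3]@np.array(p)+V[:3,3]);return q[:2]/q[2]
E
python3 - <<'E'
from h import *
np.set_printoptions(precision=1,suppress=True)
o=ctrl.get_obs();print(o)
for cam in('top','side'):
    d=img(cam,cam+'0.png')
    V=np.array(d['view']);print(cam,-V[:3,:3].T@V[:3,3])
    for n in ['chest','cover','cover_grip','tray','mat','case1']:
        print(n,[(np.round(x['xy']),round(x['score'],2),back(d,x['xy'],93 if n=='cover_grip' else 0)[:2]) for x in ctrl.pinpoint(n,cam)])
E
```

```text
{'t': 0.0, 'qpos': array([ 1.2,  0.4,  1.6, -0. ,  1.1, -0. ]), 'qvel': array([ 0., -0., -0.,  0.,  0., -0.]), 'joint_torque': array([  0. , -54.5, -27.4,   0.1,   0. ,  -0. ]), 'ee_pos': array([230.9, 580.2, 221.9]), 'orientation': array([-0.6, -3.1,  0. ]), 'ft_force': array([-0.3, -0.2, -0.3]), 'moment': array([ 0., -0.,  0.]), 'grasp_force': 0.0, 'width': 87.86468463797246}
top [ 343.9   -0.3 1799.4]
chest [(array([385., 221.]), 0.93, array([ 478.1, -266.7]))]Traceback (most recent call last):
  File "<stdin>", line 8, in <module>
ValueError: it knows: bottle, case, chest, cover_grip, guide, mat, mug, novels, specs, succulent, tray
```

Run:
```python
from h import *
np.set_printoptions(precision=1,suppress=True)
for cam in('top','side'):
    d=img(cam,cam+'0.png')
    V=np.array(d['view']);print(cam,-V[:3,:3].T@V[:3,3])
    for n in ['chest','cover_grip','tray','mat','case','novels','specs','mug','bottle','succulent','guide']:
        print(n,[(np.round(x['xy']),round(x['score'],2),back(d,x['xy'],dict(cover_grip=93,case=4).get(n,0))[:2]) for x in ctrl.pinpoint(n,cam)])
```

```text
top [ 343.9   -0.3 1799.4]
chest [(array([389., 220.]), 0.95, array([ 478.5, -279.6])), (array([302., 189.]), 0.4, array([613.2,  56.8]))]
cover_grip [(array([387., 226.]), 0.92, array([ 452.4, -259.5])), (array([186., 255.]), 0.27, array([364.5, 484.7]))]
tray [(array([246., 216.]), 0.75, array([511.5, 279.9]))]
mat [(array([315., 204.]), 0.81, array([551.9,   6.2]))]
case [(array([302., 188.]), 0.77, array([616.6,  57.7])), (array([457., 244.]), 0.72, array([ 380.7, -536.5])), (array([330., 189.]), 0.71, array([607.3, -52.6])), (array([330., 225.]), 0.71, array([464.9, -50.8])), (array([260., 156.]), 0.71, array([748.2, 218.8])), (array([399., 269.]), 0.57, array([ 290.6, -311.3])), (array([356., 141.]), 0.57, array([ 798., -162.])), (array([359., 261.]), 0.53, array([ 325.1, -158.6]))]
novels [(array([304., 141.]), 0.77, array([805.9,  43. ])), (array([314., 208.]), 0.6, array([535. ,  10.6]))]
specs [(array([245., 262.]), 0.82, array([331.9, 281.9]))]
mug [(array([186., 252.]), 0.85, array([373.7, 510.8])), (array([328., 193.]), 0.23, array([594.2, -44.9]))]
bottle [(array([454.,
[... 779 characters left out ...]
, array([612.4,  63.4])), (array([344., 211.]), 0.77, array([610.7, -55. ])), (array([398., 205.]), 0.77, array([ 800.2, -171.2])), (array([317., 230.]), 0.68, array([464.7, -60.7])), (array([297., 213.]), 0.55, array([458.4,  57.8])), (array([324., 163.]), 0.55, array([742.5, 226.9]))]
novels [(array([361., 180.]), 0.62, array([792.6,  39.6]))]
specs [(array([245., 202.]), 0.97, array([337.1, 249.5]))]
mug [(array([220., 165.]), 0.88, array([378.8, 520. ]))]
bottle [(array([430., 294.]), 0.91, array([ 570.8, -522. ]))]
succulent [(array([251., 149.]), 0.72, array([550.9, 530.9])), (array([272., 180.]), 0.4, array([495.4, 285.7]))]
guide [(array([355., 246.]), 0.64, array([ 522.4, -209.7]))]
```

View pics/top0.png

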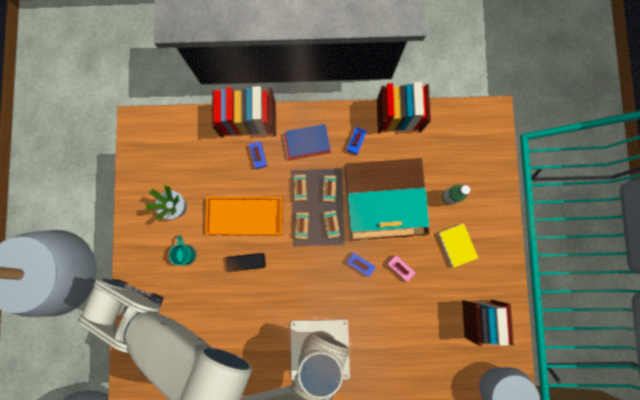

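View pics/side0.png

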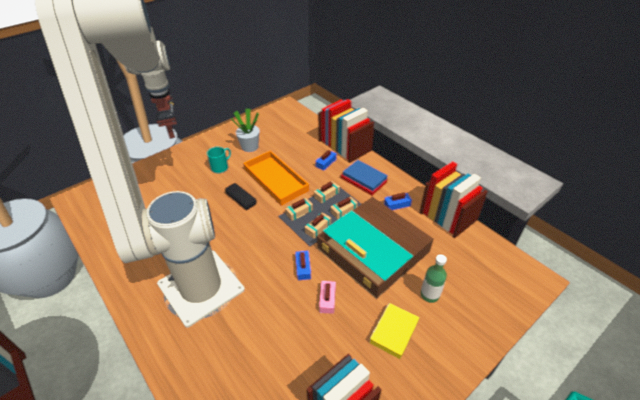

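The top picture shows the tray at (243,216), the mat with 4 teal-banded cases at (301,187), (329,187), (302,224) and (332,225), and the chest at (387,200) with its brass grip at (389,224). There are look-alikes: blue at (258,155), (356,140) and (360,264), and pink at (401,268). The cases meant are the four on the mat. Next I fit their poses to the masks.

```bash
cat >> h.py <<'E'
from scipy.optimize import minimize
def boxpts(x0,x1,y0,y1,z0,z1): return np.array([[x,y,z] for x in(x0,x1) for y in(y0,y1) for z in(z0,z1)],float)
CASE=[boxpts(-50,50,-23,23,0,36),boxpts(-28,28,-8,8,36,58)]
CHEST=[boxpts(-72,220,-146,146,0,78)]
TRAY=[boxpts(-72,72,-146,146,0,40)]
def pose(P,x,y,a,z0): 
    c,s=np.cos(a),np.sin(a); return P@np.array([[c,s,0],[-s,c,0],[0,0,1]])+[x,y,z0]
def fit(model,views,x0,z0,S=4):
    """views: list of (d, region). maximise IoU of the silhouettes"""
    pre=[]
    for d,m in views:
        ys,xs=np.where(m);l,t=xs.min()-6,ys.min()-6;w,h=xs.max()+7-l,ys.max()+7-t
        pre.append((d,cv2.resize(m[t:t+h,l:l+w].astype(np.float32),(w*S,h*S),interpolation=cv2.INTER_LINEAR)>.5,l,t))
    def cost(v):
        c=0
        for d,M,l,t in pre:
            I=np.zeros(M.shape,np.uint8)
            for P in model:
                q=np.array([proj(d,p) for p in pose(P,v[0],v[1],v[2]/100,z0)])
                q=(q+.5-[l,t])*S-.5
                cv2.fillConvexPoly(I,cv2.convexHull(np.round(q*16).astype(np.int32)),1,shift=4)
            c+=1-(I.astype(bool)&M).sum()/(I.astype(bool)|M).sum()
        return c/len(pre)
    best=min((minimize(cost,[x0[0]+dx,x0[1],100*(x0[2]+da)],method='Nelder-Mead',options=dict(initial_simplex=np.array([x0[0]+dx,x0[1],100*(x0[2]+da)])+np.array([[0,0,0],[12,0,0],[0,12,0],[0,0,12]]),maxiter=120)) for dx in(-3,3) for da in(-.08,.08)),key=lambda r:r.fun)
    return best.x[0],best.x[1],best.x[2]/100,best.fun
def casemasks(cams=('top','side')):
    out={}
    for c in cams:
        d=ctrl.get_image(c); out[c]=(d,ctrl.masks_of('case',c))
    return out
def near(ms,d,p,tol=14):
    q=proj(d,p); b=[(np.hypot(*(np.mean(np.where(m['region'])[::-1],axis=1)-q)),m) for m in ms if m['region'].any()]
    b=[x for x in b if x[0]<tol]
    return min(b,key=lambda x:x[0])[1]['region'] if b else None
E
python3 - <<'E'
from h import *
np.set_printoptions(precision=3,suppress=True)
cm=casemasks()
for p in [(612,58),(608,-54),(465,-56),(458,58)]:
    vs={c:near(cm[c][1],cm[c][0],(p[0],p[1],25)) for c in cm}
    for cs in (['top','side'],['top'],['side']):
        v=[(cm[c][0],vs[c]) for c in cs if vs[c] is not None]
        if v: print(p,cs,len(v),np.array(fit(CASE,v,(p[0],p[1],0.),4)))
for n,M,x0 in(('chest',CHEST,(478,-270,.1)),('tray',TRAY,(505,285,0.)),):
    v=[]
    for c in cm:
        m=ctrl.masks_of(n,c); print(n,c,[(round(x['score'],2),x['bbox'],x['region'].sum()) for x in m])
        v.append((cm[c][0],m[0]['region']))
    print(n,np.array(fit(M,v,x0,0)),np.array(fit(M,v[:1],x0,0)),np.array(fit(M,v[1:],x0,0)))
pic=cm['top'][0]['pixels'][150:250,195:435]; cv2.imwrite('pics/c1.png',cv2.resize(pic,None,fx=3.3,fy=3.3,interpolation=cv2.INTER_CUBIC))
E
```

```text
(612, 58) ['top', 'side'] 1 [614.915  62.871   0.133   0.204]
(612, 58) ['top'] 1 [614.915  62.871   0.133   0.204]
(608, -54) ['top', 'side'] 1 [608.619 -51.202  -0.058   0.082]
(608, -54) ['top'] 1 [608.619 -51.202  -0.058   0.082]
(465, -56) ['top', 'side'] 2 [468.775 -54.883   0.201   0.141]
(465, -56) ['top'] 1 [468.113 -54.954   0.15    0.15 ]
(465, -56) ['side'] 1 [472.139 -55.171   0.242   0.111]
(458, 58) ['top', 'side'] 2 [467.34   58.796  -0.069   0.118]
(458, 58) ['top'] 1 [463.231  59.691  -0.02    0.171]
(458, 58) ['side'] 1 [468.095  58.465  -0.086   0.048]
chest top [(0.82, [346.1, 160.0, 431.8, 239.4], np.int64(6106))]
chest side [(0.93, [314.9, 195.8, 433.2, 300.4], np.int64(6645)), (0.61, [323.5, 212.0, 412.1, 281.9], np.int64(2764))]
chest [ 482.819 -269.54     0.049    0.025] [ 481.927 -269.407    0.047    0.02 ] [ 485.769 -268.276    0.042    0.027]
tray top [(0.74, [207.1, 200.3, 284.0, 234.6], np.int64(2904)), (0.4, [348.1, 188.4, 427.8, 233.4], np.int64(2996))]
tray side [(0.68, [240.5, 148.9, 307.1, 206.1], np.int64(1991))]
tray [510.086 281.15   -0.025   0.024] [510.096 281.273  -0.025   0.017] [511.053 280.834  -0.039   0.025]
```

View pics/c1.png

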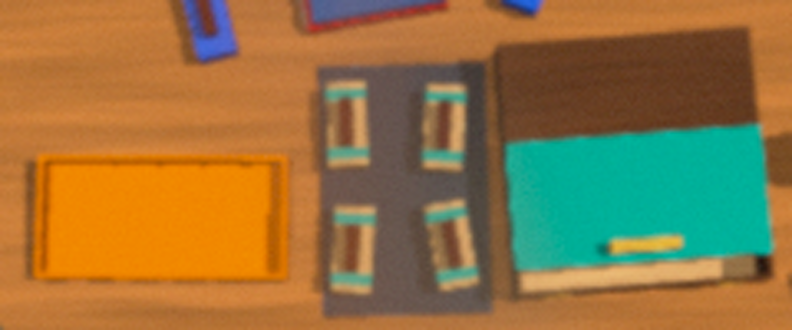

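The crop confirms that the four cases with teal bands lie on the mat, and that the blue look-alikes lie off it. The cover is partly open, with the brass grip at about (391,224). Next I compute the grip position and the first move.

```bash
cat >> h.py <<'E'
CH=(483,-269.5,.047); TR=(510,281,-.025)
def inw(F,x,y):
    c,s=np.cos(F[2]),np.sin(F[2]); return F[0]+c*x-s*y,F[1]+s*x+c*y
def plan(pts,o=None):
    """pts: list of (x,y,z,yaw of the tool-y line's normal i.e. case yaw); prints rows needed in tool units"""
    o=o or ctrl.get_obs(); Rm=R.from_rotvec(o['orientation']).as_matrix(); p=np.array(o['ee_pos'])
    for x,y,z,a in pts:
        # tool down, tool y parallel +-(-sin a, cos a)
        yy=np.array([-np.sin(a),np.cos(a),0]); yy*=np.sign(yy@Rm[:,1]) or 1
        zz=np.array([0,0,-1.]); Rt=np.column_stack([np.cross(yy,zz),yy,zz])
        dl=Rm.T@(np.array([x,y,z])-p)/50; w=R.from_matrix(Rm.T@Rt).as_rotvec()/(np.pi/2)
        n=int(max(1,np.ceil(np.abs(dl).max()),np.ceil(np.linalg.norm(w)*90/10.7)))
        print('to',np.round([x,y,z,a],2),'total shift',np.round(dl,3),'turn',np.round(w,3),'=',n,'rows of',np.round(dl/n,3),np.round(w/n,3))
        p=np.array([x,y,z]);Rm=Rt
def st():
    o=ctrl.get_obs();print('t',round(o['t'],2),'p',np.round(o['ee_pos'],1),'F',np.round(o['ft_force'],2),'w',round(o['width'],1),'g',round(o['grasp_force'],1),'R',np.round(R.from_rotvec(o['orientation']).as_matrix(),3).tolist())
E
python3 - <<'E'
from h import *
st(); print(ctrl.get_obs()['qpos'])
d=img('top');h=cv2.cvtColor(d['pixels'],cv2.COLOR_BGR2HSV)[205:240,350:428]
m=((h[...,0]>15)&(h[...,0]<32)&(h[...,1]>110)&(h[...,2]>130)).astype(np.uint8)
n,l,s,c=cv2.connectedComponentsWithStats(m)
for i in range(1,n):
    if s[i][4]>15: 
        u=c[i]+[350,205]; print(s[i],u,back(d,u,102))
ds=img('side');
for x in ctrl.pinpoint('cover_grip','side')[:1]: print(back(ds,x['xy'],93))
for v in (20,25,30,35,40): print(v,inw(CH,-55+v,0),proj(d,(*inw(CH,-55+v,0),102)),proj(ds,(*inw(CH,-55+v,0),93)))
E
```

```text
t 1.7 p [231.1 580.7 222.7] F [ 0.14  1.21 -0.24] w 88.1 g 0.0 R [[-0.929, 0.37, 0.0], [0.37, 0.929, 0.0], [-0.0, 0.0, -1.0]]
[ 1.17299520e+00  4.23116207e-01  1.62986590e+00 -4.32571089e-06
  1.08860792e+00 -1.89945335e-02]
[30 17 21  5 69] [390.1884058  223.75362319] [ 458.77290675 -268.68166552  102.        ]
[  2  23  71  12 368] [386.77717391 232.84782609] [ 425.70745609 -254.69684478  102.        ]
[ 472.03733006 -265.50207279   93.        ]
20 (np.float64(448.0386503843225), np.float64(-271.1443944327221)) [390.99090622 226.65352237] [352.48069331 250.40027879]
25 (np.float64(453.0331289008479), np.float64(-270.90948094233323)) [390.8655045 225.2974516] [353.51396728 249.6025633 ]
30 (np.float64(458.02760741737325), np.float64(-270.67456745194437)) [390.74019351 223.94236178] [354.54369368 248.80758663]
35 (np.float64(463.02208593389855), np.float64(-270.4396539615555)) [390.61497312 222.58825184] [355.56989076 248.01533469]
40 (np.float64(468.0165644504239), np.float64(-270.20474047116664)) [390.48984325 221.23512073] [356.59257663 247.22579351]
```

Run:
```python
from h import *
plan([(470,120,205,.047),(415,-272,150,.047),(415,-272,88,.047),(561,-265,88,.047)])
```

```text
to [4.70e+02 1.20e+02 2.05e+02 5.00e-02] total shift [-7.846 -6.793  0.354] turn [-0.     0.    -0.271] = 8 rows of [-0.981 -0.849  0.044] [-0.     0.    -0.034]
to [ 4.15e+02 -2.72e+02  1.50e+02  5.00e-02] total shift [ 1.467 -7.78   1.1  ] turn [0. 0. 0.] = 8 rows of [ 0.183 -0.972  0.138] [0. 0. 0.]
to [ 4.15e+02 -2.72e+02  8.80e+01  5.00e-02] total shift [0.   0.   1.24] turn [0. 0. 0.] = 2 rows of [0.   0.   0.62] [0. 0. 0.]
to [ 5.61e+02 -2.65e+02  8.80e+01  5.00e-02] total shift [-2.923  0.003  0.   ] turn [0. 0. 0.] = 3 rows of [-0.974  0.001  0.   ] [0. 0. 0.]
```

Call:
apply_moves([
  [0,[-0.78,-0.68,0.035],[0,0,0]],
  [-1,[-0.78,-0.68,0.035],[0,0,0]],
  [-1,[-0.78,-0.68,0.035],[0,0,0]],
  [-1,[-0.78,-0.68,0.035],[0,0,0]],
  [-1,[-0.78,-0.68,0.035],[0,0,0]],
  [-1,[-0.78,-0.68,0.035],[0,0,0]],
  [-1,[-0.78,-0.68,0.035],[0,0,0]],
  [-1,[-0.78,-0.68,0.035],[0,0,0]],
])

```text
t: 2.85
ee_pos: [421.1, 211.1, 208.9]
orientation: [0.591, 3.085, 0.001]
ft_force: [-0.2, -0.1, -0.3]
width: 11.5
grasp_force: 0.0
```

Call:
apply_moves([
  [-1,[-0.78,-0.68,0.035],[0,0,0]],
  [-1,[-0.78,-0.68,0.035],[0,0,0]],
  [-1,[0,0,0],[0,0,-0.09]],
  [-1,[0,0,0],[0,0,-0.09]],
  [-1,[0,0,0],[0,0,-0.09]],
])

```text
t: 3.48
ee_pos: [467.9, 120.3, 205.3]
orientation: [-0.077, 3.14, 0.0]
ft_force: [0.3, 1.0, 0.7]
width: 0.5
grasp_force: 0.0
```

Run:
```python
from h import *
st();plan([(415,-272,150,.047),(415,-272,88,.047),(561,-265,88,.047)])
```

```text
t 3.48 p [467.9 120.3 205.3] F [0.29 0.96 0.68] w 0.5 g 0.0 R [[-0.999, -0.049, 0.0], [-0.049, 0.999, 0.0], [-0.0, 0.0, -1.0]]
to [ 4.15e+02 -2.72e+02  1.50e+02  5.00e-02] total shift [ 1.443 -7.784  1.105] turn [0.    0.    0.001] = 8 rows of [ 0.18  -0.973  0.138] [0. 0. 0.]
to [ 4.15e+02 -2.72e+02  8.80e+01  5.00e-02] total shift [0.   0.   1.24] turn [0. 0. 0.] = 2 rows of [0.   0.   0.62] [0. 0. 0.]
to [ 5.61e+02 -2.65e+02  8.80e+01  5.00e-02] total shift [-2.923  0.003  0.   ] turn [0. 0. 0.] = 3 rows of [-0.974  0.001  0.   ] [0. 0. 0.]
```

Call:
apply_moves([
  [-1,[0.18,-0.97,0.14],[0,0,0]],
  [-1,[0.18,-0.97,0.14],[0,0,0]],
  [-1,[0.18,-0.97,0.14],[0,0,0]],
  [-1,[0.18,-0.97,0.14],[0,0,0]],
  [-1,[0.18,-0.97,0.14],[0,0,0]],
  [-1,[0.18,-0.97,0.14],[0,0,0]],
  [-1,[0.18,-0.97,0.14],[0,0,0]],
  [-1,[0.18,-0.97,0.14],[0,0,0]],
])

```text
t: 4.47
ee_pos: [413.1, -272.1, 149.2]
orientation: [-0.071, 3.14, -0.001]
ft_force: [1.1, -0.2, 0.8]
width: 0.5
grasp_force: 0.0
```

Call:
apply_moves([
  [-1,[0,0,0.6],[0,0,0]],
  [-1,[0,0,0.6],[0,0,0]],
  [-1,[0,0,0],[0,0,0]],
  [-1,[-0.3,0,0],[0,0,0]],
  [-1,[-0.3,0,0],[0,0,0]],
  [-1,[-0.3,0,0],[0,0,0]],
])

```text
t: 5.22
ee_pos: [460.0, -268.4, 90.2]
orientation: [-0.073, 3.14, -0.002]
ft_force: [-2.9, 0.8, 1.7]
width: 0.3
grasp_force: 1.3
```

Call:
apply_moves([
  [-1,[-0.3,0,0],[0,0,0]],
  [-1,[-0.3,0,0],[0,0,0]],
  [-1,[-0.3,0,0],[0,0,0]],
  [-1,[-0.3,0,0],[0,0,0]],
  [-1,[-0.3,0,0],[0,0,0]],
  [-1,[-0.2,0,0],[0,0,0]],
  [-1,[0,0,0],[0,0,0]],
])

```text
t: 6.1
ee_pos: [544.5, -264.5, 89.1]
orientation: [-0.072, 3.139, -0.001]
ft_force: [1.7, 0.2, -0.8]
width: 0.7
grasp_force: 0.0
```

Call:
apply_moves([
  [-1,[-0.08,0,0],[0,0,0]],
  [-1,[-0.08,0,0],[0,0,0]],
  [-1,[0,0,0],[0,0,0]],
])

```text
t: 6.48
ee_pos: [551.4, -264.1, 89.1]
orientation: [-0.071, 3.141, -0.0]
ft_force: [-1.8, 0.5, -0.8]
width: 0.5
grasp_force: 0.3
```

Call:
apply_moves([
  [-1,[-0.08,0,0],[0,0,0]],
  [-1,[-0.06,0,0],[0,0,0]],
  [-1,[0,0,0],[0,0,0]],
])

```text
t: 6.85
ee_pos: [556.4, -263.8, 89.1]
orientation: [0.072, -3.137, -0.001]
ft_force: [-9.0, -0.6, 5.6]
width: 0.4
grasp_force: 4.5
```

Call:
apply_moves([
  [-1,[-0.04,0,0],[0,0,0]],
  [-1,[0,0,0],[0,0,0]],
])

```text
t: 7.1
ee_pos: [556.5, -263.8, 89.1]
orientation: [0.072, -3.133, -0.002]
ft_force: [-16.3, -3.6, 10.5]
width: 0.3
grasp_force: 8.2
```

Call:
apply_moves([
  [-1,[0.3,0,0],[0,0,0]],
  [-1,[0.3,0,-0.5],[0,0,0]],
  [-1,[0.4,0,-0.8],[0,0,0]],
  [-0.2,[0.4,0,-0.7],[0,0,0]],
  [-0.2,[0.4,0,0],[0,0,0]],
  [-0.2,[0,0,0],[0,0,0]],
])

```text
t: 7.85
ee_pos: [469.0, -267.4, 188.7]
orientation: [0.07, -3.14, -0.001]
ft_force: [-0.9, -0.6, 0.4]
width: 26.8
grasp_force: 0.0
```

```bash
cat >> h.py <<'E'
def cases(guess):
    cm=casemasks()
    for p in guess:
        v=[(cm[c][0],near(cm[c][1],cm[c][0],(p[0],p[1],25))) for c in cm]
        for k in ([0,1],[0],[1]):
            w=[v[i] for i in k if v[i][1] is not None]
            if len(w)==len(k): print('case',p,['both','top','side'][0 if len(k)==2 else 1+k[0]],np.round(fit(CASE,w,(p[0],p[1],p[2]),p[3] if len(p)>3 else 4),3))
    return cm
E
python3 - <<'E'
from h import *
st()
cm=cases([(613,61,.03),(608,-53,-.06),(468,-55,.2),(465,59,-.08)])
pic=cm['top'][0]['pixels'][150:250,195:435]; cv2.imwrite('pics/c2.png',cv2.resize(pic,None,fx=3.3,fy=3.3,interpolation=cv2.INTER_CUBIC))
E
```

```text
t 7.85 p [ 469.  -267.4  188.7] F [-0.87 -0.58  0.37] w 26.8 g 0.0 R [[-0.999, -0.044, -0.0], [-0.044, 0.999, 0.0], [0.0, 0.0, -1.0]]
case (613, 61, 0.03) both [6.13092e+02 6.37840e+01 9.60000e-02 1.61000e-01]
case (613, 61, 0.03) top [6.12776e+02 6.41980e+01 8.00000e-02 1.50000e-01]
case (613, 61, 0.03) side [6.14959e+02 6.60100e+01 1.91000e-01 1.46000e-01]
case (608, -53, -0.06) both [ 6.08081e+02 -5.17400e+01 -6.40000e-02  3.00000e-01]
case (608, -53, -0.06) top [ 6.0559e+02 -5.1690e+01 -6.4000e-02  7.1000e-02]
case (608, -53, -0.06) side [ 6.12482e+02 -4.67840e+01  2.20000e-02  5.10000e-01]
case (468, -55, 0.2) both [ 4.68877e+02 -5.54420e+01  1.33000e-01  6.50000e-02]
case (468, -55, 0.2) top [ 4.67849e+02 -5.56170e+01  1.56000e-01  5.90000e-02]
case (468, -55, 0.2) side [ 4.70589e+02 -5.52470e+01  1.18000e-01  5.10000e-02]
case (465, 59, -0.08) both [ 4.6641e+02  5.9303e+01 -7.2000e-02  1.2500e-01]
case (465, 59, -0.08) top [ 4.64407e+02  5.96230e+01 -2.00000e-02  1.59000e-01]
case (465, 59, -0.08) side [ 4.68433e+02  5.88560e+01 -8.00000e-02  8.40000e-02]
```

View pics/c2.png

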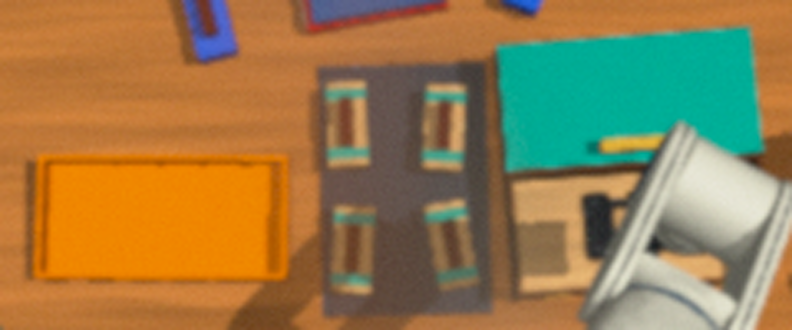

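The cover is fully back and the four cases lie where they were. The first pick is the case at (468,-55).

```bash
cat >> h.py <<'E'
def weigh(n=10):
    F=[];T=[]
    for i in range(n):
        ctrl.get_image('top');o=ctrl.get_obs();F.append(o['ft_force'][2]);T.append(o['joint_torque'][:3])
    print('Fz',np.round(np.mean(F),2),'+-',np.round(np.std(F),2),'tau',np.round(np.mean(T,0),2),np.round(np.std(T,0),2));st()
E
python3 - <<'E'
from h import *
plan([(468,-55,110,.16),(468,-55,43,.16)])
E
```

```text
to [ 4.68e+02 -5.50e+01  1.10e+02  1.60e-01] total shift [-0.144  4.247  1.567] turn [ 0.001 -0.001 -0.073] = 5 rows of [-0.029  0.849  0.313] [ 0.    -0.    -0.015]
to [ 4.68e+02 -5.50e+01  4.30e+01  1.60e-01] total shift [0.   0.   1.34] turn [0. 0. 0.] = 2 rows of [0.   0.   0.67] [0. 0. 0.]
```

Call:
apply_moves([
  [0,[-0.03,0.85,0.1],[0,0,0]],
  [0,[-0.03,0.85,0.2],[0,0,0]],
  [0,[-0.03,0.85,0.3],[0,0,0]],
  [0,[-0.03,0.85,0.4],[0,0,0]],
  [0,[-0.03,0.85,0.57],[0,0,-0.073]],
  [0,[0,0,0],[0,0,0]],
])

```text
t: 8.8
ee_pos: [466.6, -52.5, 108.3]
orientation: [0.258, -3.126, -0.002]
ft_force: [-0.1, -0.1, 0.2]
width: 43.9
grasp_force: 0.0
```

Run:
```python
from h import *
weigh(6); plan([(468,-55,43,.16)])
```

```text
Fz 0.26 +- 0.59 tau [  0.73 -42.1  -17.74] [0.31 0.19 0.4 ]
t 9.1 p [468.9 -56.  111.2] F [0.4  0.43 0.38] w 43.8 g 0.0 R [[-0.988, -0.158, 0.001], [-0.158, 0.988, -0.0], [-0.001, -0.0, -1.0]]
to [ 4.68e+02 -5.50e+01  4.30e+01  1.60e-01] total shift [0.017 0.024 1.364] turn [-0.     0.001 -0.001] = 2 rows of [0.008 0.012 0.682] [-0.     0.    -0.001]
```

Call:
apply_moves([
  [0,[0,0,0.5],[0,0,0]],
  [0,[0,0,0.5],[0,0,0]],
  [0,[0,0,0.36],[0,0,0]],
  [0,[0,0,0],[0,0,0]],
  [-1,[0,0,0],[0,0,0]],
  [-1,[0,0,0],[0,0,0]],
  [-1,[0,0,0],[0,0,0]],
  [-1,[0,0,0],[0,0,0]],
])

```text
t: 10.1
ee_pos: [468.6, -55.2, 43.1]
orientation: [-0.251, 3.131, -0.001]
ft_force: [-0.5, -0.9, 2.9]
width: 16.2
grasp_force: 30.0
```

Call:
apply_moves([
  [-1,[0,0,-0.3],[0,0,0]],
  [-1,[0,0,-0.5],[0,0,0]],
  [-1,[0,0,-0.6],[0,0,0]],
  [-1,[0,0,-0.6],[0,0,0]],
  [-1,[0,0,0],[0,0,0]],
  [-1,[0,0,0],[0,0,0]],
])

```text
t: 10.85
ee_pos: [467.6, -54.9, 142.3]
orientation: [0.251, -3.131, -0.0]
ft_force: [-0.4, 0.2, -2.5]
width: 15.9
grasp_force: 30.0
```

Run:
```python
from h import *
weigh(9)
plan([(*inw(CH,0,90),145,.047),(*inw(CH,0,90),54,.047)])
plan([(*inw(TR,0,-90),145,-.025),(*inw(TR,0,-90),52,-.025)])
```

```text
Fz -1.85 +- 0.49 tau [ 1.000e-02 -4.243e+01 -2.092e+01] [0.   0.32 0.15]
t 11.3 p [468.  -55.1 142.3] F [ 0.16 -0.61 -1.17] w 15.7 g 30.0 R [[-0.987, -0.159, -0.001], [-0.159, 0.987, 0.0], [0.001, 0.0, -1.0]]
to [ 4.7877e+02 -1.7960e+02  1.4500e+02  5.0000e-02] total shift [ 0.184 -2.493 -0.054] turn [ 0.    -0.     0.072] = 3 rows of [ 0.061 -0.831 -0.018] [ 0.    -0.     0.024]
to [ 4.7877e+02 -1.7960e+02  5.4000e+01  5.0000e-02] total shift [0.   0.   1.82] turn [0. 0. 0.] = 2 rows of [0.   0.   0.91] [0. 0. 0.]
to [ 5.0775e+02  1.9103e+02  1.4500e+02 -2.0000e-02] total shift [-1.569  4.733 -0.054] turn [ 0.    -0.     0.118] = 5 rows of [-0.314  0.947 -0.011] [ 0.    -0.     0.024]
to [ 5.0775e+02  1.9103e+02  5.2000e+01 -2.0000e-02] total shift [0.   0.   1.86] turn [0. 0. 0.] = 2 rows of [0.   0.   0.93] [0. 0. 0.]
```

The first case is about 200 g, so it is light and goes to the tray.

Call:
apply_moves([
  [-1,[-0.3,0.6,0],[0,0,0]],
  [-1,[-0.3,0.8,0],[0,0,0]],
  [-1,[-0.3,0.9,0],[0,0,0]],
  [-1,[-0.3,0.9,0],[0,0,0]],
  [-1,[-0.3,0.9,0],[0,0,0]],
  [-1,[-0.07,0.63,0],[0,0,0.06]],
  [-1,[0,0,0],[0,0,0.06]],
  [-1,[0,0,0],[0,0,0]],
])

```text
t: 12.3
ee_pos: [507.8, 191.2, 142.4]
orientation: [-0.042, -3.141, 0.0]
ft_force: [0.3, -0.3, -2.1]
width: 15.8
grasp_force: 30.0
```

Run:
```python
from h import *
st()
plan([(*inw(TR,0,-95),46,-.025)])
```

```text
t 12.3 p [507.8 191.2 142.4] F [ 0.29 -0.31 -2.06] w 15.8 g 30.0 R [[-1.0, 0.027, -0.0], [0.027, 1.0, -0.0], [0.0, -0.0, -1.0]]
to [ 5.0763e+02  1.8603e+02  4.6000e+01 -2.0000e-02] total shift [-1.000e-03 -1.040e-01  1.928e+00] turn [-0.    -0.    -0.001] = 2 rows of [-0.    -0.052  0.964] [-0.    -0.    -0.001]
```

Call:
apply_moves([
  [-1,[0,-0.1,0.6],[0,0,0]],
  [-1,[0,0,0.6],[0,0,0]],
  [-1,[0,0,0.5],[0,0,0]],
  [-1,[0,0,0.23],[0,0,0]],
  [-1,[0,0,0],[0,0,0]],
  [0,[0,0,0],[0,0,0]],
  [0,[0,0,0],[0,0,0]],
  [0,[0,0,0],[0,0,0]],
])

```text
t: 13.3
ee_pos: [508.3, 186.0, 46.7]
orientation: [0.045, 3.14, 0.001]
ft_force: [0.1, -0.6, -0.6]
width: 41.6
grasp_force: 0.0
```

Call:
apply_moves([
  [0,[0,0,-0.4],[0,0,0]],
  [0,[0,0,-0.6],[0,0,0]],
  [0,[0,0,-0.8],[0,0,0]],
  [0,[0,0,0],[0,0,0]],
])

```text
t: 13.8
ee_pos: [509.9, 186.7, 139.2]
orientation: [0.044, 3.135, 0.003]
ft_force: [0.1, 0.6, -0.4]
width: 44.1
grasp_force: 0.0
```

Run:
```python
from h import *
st()
cm=cases([(613,63,.06),(608,-53,-.06),(465,59,-.07)])
plan([(466,59,110,-.07),(466,59,43,-.07)])
pic=cm['side'][0]['pixels'][140:290,230:430]; cv2.imwrite('pics/c3.png',cv2.resize(pic,None,fx=3.5,fy=3.5,interpolation=cv2.INTER_CUBIC))
```

```text
t 13.8 p [509.9 186.7 139.2] F [ 0.05  0.57 -0.36] w 44.1 g 0.0 R [[-1.0, 0.028, 0.006], [0.028, 1.0, 0.002], [-0.006, 0.002, -1.0]]
case (613, 63, 0.06) both [6.12727e+02 6.23500e+01 2.30000e-02 9.80000e-02]
case (613, 63, 0.06) top [6.11611e+02 6.07850e+01 7.00000e-03 8.30000e-02]
case (613, 63, 0.06) side [6.15643e+02 6.49160e+01 3.10000e-02 5.10000e-02]
case (608, -53, -0.06) both [ 6.06747e+02 -5.12920e+01 -5.30000e-02  1.16000e-01]
case (608, -53, -0.06) top [ 6.05406e+02 -5.13400e+01 -5.20000e-02  6.50000e-02]
case (608, -53, -0.06) side [ 6.09831e+02 -4.77540e+01  8.60000e-02  1.22000e-01]
case (465, 59, -0.07) both [ 4.66418e+02  5.80130e+01 -9.10000e-02  8.90000e-02]
case (465, 59, -0.07) top [ 4.66445e+02  5.73680e+01 -5.70000e-02  8.60000e-02]
case (465, 59, -0.07) side [ 4.67288e+02  6.04670e+01 -9.40000e-02  6.80000e-02]
to [ 4.66e+02  5.90e+01  1.10e+02 -7.00e-02] total shift [ 0.748 -2.555  0.507] turn [-0.    -0.001  0.026] = 3 rows of [ 0.249 -0.852  0.169] [-0.    -0.     0.009]
to [ 4.66e+02  5.90e+01  4.30e+01 -7.00e-02] total shift [0.   0.   1.34] turn [0. 0. 0.] = 2 rows of [0.   0.   0.67] [0. 0. 0.]
```

View pics/c3.png

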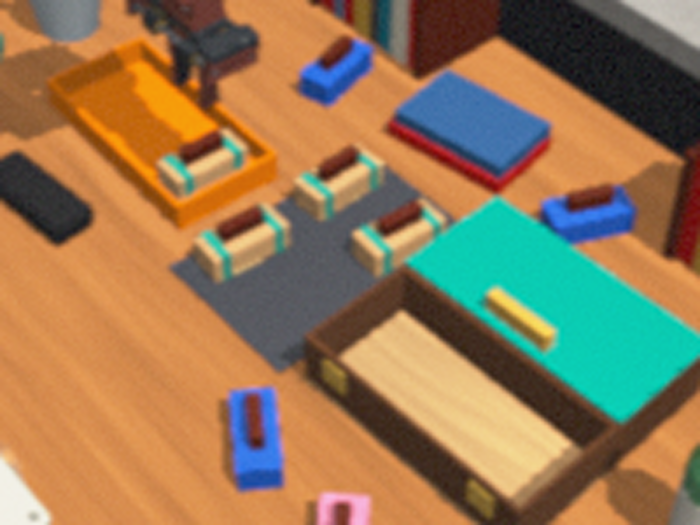

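The side crop shows the first case flat in the tray's near end at crop (203,165), three cases still on the mat, and the chest open and empty. Next is the case at (466,58.5).

Call:
apply_moves([
  [0,[0.24,-0.85,0.1],[0,0,0]],
  [0,[0.24,-0.85,0.15],[0,0,0]],
  [0,[0.25,-0.86,0.25],[0,0,0.03]],
  [0,[0,0,0],[0,0,0]],
])

```text
t: 14.5
ee_pos: [464.9, 56.9, 109.2]
orientation: [-0.124, -3.134, 0.001]
ft_force: [1.0, -0.2, -0.1]
width: 43.9
grasp_force: 0.0
```

Run:
```python
from h import *
weigh(4); plan([(466.5,58.5,43,-.08)])
```

```text
Fz 0.2 +- 0.65 tau [ -0.8  -42.46 -17.41] [0.2  0.03 0.37]
t 14.7 p [468.3  59.7 111. ] F [0.81 0.33 1.22] w 43.8 g 0.0 R [[-0.997, 0.075, 0.0], [0.075, 0.997, 0.0], [-0.0, 0.0, -1.0]]
to [ 4.665e+02  5.850e+01  4.300e+01 -8.000e-02] total shift [ 0.034 -0.026  1.36 ] turn [0.    0.    0.003] = 2 rows of [ 0.017 -0.013  0.68 ] [0.    0.    0.002]
```

Call:
apply_moves([
  [0,[0,-0.02,0.5],[0,0,0]],
  [0,[0,0,0.5],[0,0,0]],
  [0,[0,0,0.36],[0,0,0]],
  [0,[0,0,0],[0,0,0]],
  [-1,[0,0,0],[0,0,0]],
  [-1,[0,0,0],[0,0,0]],
  [-1,[0,0,0],[0,0,0]],
  [-1,[0,0,0],[0,0,0]],
])

```text
t: 15.7
ee_pos: [467.9, 58.0, 43.6]
orientation: [0.119, 3.139, 0.0]
ft_force: [0.0, -0.1, 3.1]
width: 15.8
grasp_force: 30.0
```

Call:
apply_moves([
  [-1,[0,0,-0.3],[0,0,0]],
  [-1,[0,0,-0.5],[0,0,0]],
  [-1,[0,0,-0.6],[0,0,0]],
  [-1,[0,0,-0.6],[0,0,0]],
  [-1,[0,0,0],[0,0,0]],
  [-1,[0,0,0],[0,0,0]],
])

```text
t: 16.45
ee_pos: [467.1, 57.9, 142.9]
orientation: [-0.119, -3.139, 0.0]
ft_force: [0.6, 0.2, -2.0]
width: 15.7
grasp_force: 30.0
```

Run:
```python
from h import *
weigh(9)
plan([(*inw(CH,0,95),145,.047),(*inw(CH,0,95),49,.047)])
plan([(*inw(TR,0,-32),145,-.025),(*inw(TR,0,-32),47,-.025)])
```

```text
Fz -1.66 +- 0.55 tau [ -0.   -42.29 -20.89] [0.   0.32 0.15]
t 16.9 p [467.5  58.  142.8] F [-0.06  0.59 -1.94] w 15.9 g 30.0 R [[-0.997, 0.076, -0.001], [0.076, 0.997, -0.0], [0.001, -0.0, -1.0]]
to [ 4.7854e+02 -1.7460e+02  1.4500e+02  5.0000e-02] total shift [-0.572 -4.622 -0.044] turn [-0.    -0.    -0.078] = 5 rows of [-0.114 -0.924 -0.009] [-0.    -0.    -0.016]
to [ 4.7854e+02 -1.7460e+02  4.9000e+01  5.0000e-02] total shift [0.   0.   1.92] turn [0. 0. 0.] = 2 rows of [0.   0.   0.96] [0. 0. 0.]
to [ 5.0920e+02  2.4901e+02  1.4500e+02 -2.0000e-02] total shift [-0.544  3.873 -0.045] turn [-0.    -0.    -0.032] = 4 rows of [-0.136  0.968 -0.011] [-0.    -0.    -0.008]
to [ 5.0920e+02  2.4901e+02  4.7000e+01 -2.0000e-02] total shift [0.   0.   1.96] turn [0. 0. 0.] = 2 rows of [0.   0.   0.98] [0. 0. 0.]
```

The second case is about 180 g, so it also goes to the tray.

Call:
apply_moves([
  [-1,[-0.13,0.6,0],[0,0,0]],
  [-1,[-0.13,0.9,0],[0,0,0]],
  [-1,[-0.13,0.9,0],[0,0,0]],
  [-1,[-0.13,0.9,0],[0,0,0]],
  [-1,[-0.02,0.57,0],[0,0,-0.03]],
  [-1,[0,0,0],[0,0,0]],
  [-1,[0,0,0],[0,0,0]],
])

```text
t: 17.77
ee_pos: [508.6, 248.2, 142.8]
orientation: [-0.045, -3.14, 0.001]
ft_force: [0.4, -0.1, -1.4]
width: 15.6
grasp_force: 30.0
```

Run:
```python
from h import *
st()
plan([(*inw(TR,0,-32),46,-.025)])
```

```text
t 17.77 p [508.6 248.2 142.8] F [ 0.44 -0.12 -1.41] w 15.6 g 30.0 R [[-1.0, 0.029, -0.001], [0.029, 1.0, -0.001], [0.001, -0.001, -1.0]]
to [ 5.0920e+02  2.4901e+02  4.6000e+01 -2.0000e-02] total shift [-0.013  0.018  1.935] turn [-0.001 -0.001 -0.002] = 2 rows of [-0.006  0.009  0.968] [-0.    -0.    -0.001]
```

Call:
apply_moves([
  [-1,[0,0.02,0.6],[0,0,0]],
  [-1,[0,0,0.6],[0,0,0]],
  [-1,[0,0,0.5],[0,0,0]],
  [-1,[0,0,0.23],[0,0,0]],
  [-1,[0,0,0],[0,0,0]],
  [-0.2,[0,0,0],[0,0,0]],
  [-0.2,[0,0,0],[0,0,0]],
  [-0.2,[0,0,0],[0,0,0]],
])

```text
t: 18.77
ee_pos: [509.5, 250.1, 47.2]
orientation: [0.045, 3.14, 0.001]
ft_force: [0.5, 0.5, 0.2]
width: 35.1
grasp_force: 0.0
```

Call:
apply_moves([
  [-0.2,[0,0,-0.4],[0,0,0]],
  [0,[0,0,-0.6],[0,0,0]],
  [0,[0,0,-0.8],[0,0,0]],
  [0,[0,0,0],[0,0,0]],
  [0,[0,0,0],[0,0,0]],
])

```text
t: 19.4
ee_pos: [508.9, 249.8, 136.4]
orientation: [-0.045, -3.141, 0.0]
ft_force: [-0.6, -0.3, 0.3]
width: 43.7
grasp_force: 0.0
```

Run:
```python
from h import *
st()
cm=cases([(613,62,.02),(607,-51,-.05)])
plan([(613,62,110,.02),(613,62,43,.02)])
```

```text
t 19.4 p [508.9 249.8 136.4] F [-0.58 -0.34  0.25] w 43.7 g 0.0 R [[-1.0, 0.028, -0.0], [0.028, 1.0, -0.0], [0.0, -0.0, -1.0]]
case (613, 62, 0.02) both [6.12352e+02 6.14750e+01 2.10000e-02 6.30000e-02]
case (613, 62, 0.02) top [6.12186e+02 6.14950e+01 2.00000e-02 7.00000e-02]
case (613, 62, 0.02) side [6.13195e+02 6.17630e+01 3.20000e-02 5.50000e-02]
case (607, -51, -0.05) both [ 6.0585e+02 -5.0865e+01 -3.0000e-02  1.3100e-01]
case (607, -51, -0.05) top [ 6.05356e+02 -5.11930e+01 -4.90000e-02  7.60000e-02]
case (607, -51, -0.05) side [ 6.10907e+02 -4.51600e+01  6.50000e-02  1.63000e-01]
to [6.13e+02 6.20e+01 1.10e+02 2.00e-02] total shift [-2.198 -3.69   0.509] turn [-0.001 -0.001 -0.031] = 4 rows of [-0.549 -0.923  0.127] [-0.    -0.    -0.008]
to [6.13e+02 6.20e+01 4.30e+01 2.00e-02] total shift [0.   0.   1.34] turn [0. 0. 0.] = 2 rows of [0.   0.   0.67] [0. 0. 0.]
```

Call:
apply_moves([
  [0,[-0.44,-0.74,0.05],[0,0,0]],
  [0,[-0.44,-0.74,0.1],[0,0,0]],
  [0,[-0.44,-0.74,0.1],[0,0,0]],
  [0,[-0.44,-0.74,0.1],[0,0,0]],
  [0,[-0.44,-0.74,0.16],[0,0,-0.03]],
  [0,[0,0,0],[0,0,0]],
  [0,[0,0,0],[0,0,0]],
])

```text
t: 20.48
ee_pos: [613.1, 62.1, 110.4]
orientation: [0.028, -3.14, -0.0]
ft_force: [-0.2, 0.8, 1.3]
width: 43.8
grasp_force: 0.0
```

Run:
```python
from h import *
weigh(3); plan([(612.5,61.7,43,.02)])
```

```text
Fz 0.07 +- 0.6 tau [ -0.64 -56.5  -22.34] [0.18 0.03 0.05]
t 20.62 p [613.3  62.9 111.1] F [ 0.76  0.26 -0.47] w 43.9 g 0.0 R [[-1.0, -0.02, -0.0], [-0.02, 1.0, 0.0], [0.0, 0.0, -1.0]]
to [6.125e+02 6.170e+01 4.300e+01 2.000e-02] total shift [ 0.016 -0.024  1.363] turn [ 0. -0. -0.] = 2 rows of [ 0.008 -0.012  0.681] [ 0. -0. -0.]
```

Call:
apply_moves([
  [0,[0.01,-0.01,0.5],[0,0,0]],
  [0,[0,0,0.5],[0,0,0]],
  [0,[0,0,0.36],[0,0,0]],
  [0,[0,0,0],[0,0,0]],
  [-1,[0,0,0],[0,0,0]],
  [-1,[0,0,0],[0,0,0]],
  [-1,[0,0,0],[0,0,0]],
  [-1,[0,0,0],[0,0,0]],
])

```text
t: 21.62
ee_pos: [613.7, 61.3, 43.8]
orientation: [-0.029, 3.141, 0.0]
ft_force: [-1.1, -0.0, 3.9]
width: 15.5
grasp_force: 30.0
```

Call:
apply_moves([
  [-1,[0,0,-0.3],[0,0,0]],
  [-1,[0,0,-0.5],[0,0,0]],
  [-1,[0,0,-0.6],[0,0,0]],
  [-1,[0,0,-0.6],[0,0,0]],
  [-1,[0,0,0],[0,0,0]],
  [-1,[0,0,0],[0,0,0]],
])

```text
t: 22.38
ee_pos: [612.6, 61.3, 142.4]
orientation: [0.029, -3.14, 0.0]
ft_force: [-0.1, -0.6, -3.5]
width: 16.1
grasp_force: 30.0
```

Run:
```python
from h import *
weigh(9)
plan([(*inw(CH,0,95),145,.047),(*inw(CH,0,95),49,.047)])
plan([(*inw(TR,0,32),145,-.025),(*inw(TR,0,32),47,-.025)])
```

```text
Fz -3.06 +- 0.47 tau [ -0.   -58.03 -24.89] [0.   0.42 0.2 ]
t 22.82 p [613.2  61.3 142.8] F [ 0.24 -0.11 -2.94] w 15.5 g 30.0 R [[-1.0, -0.019, -0.001], [-0.019, 1.0, -0.0], [0.001, -0.0, -1.0]]
to [ 4.7854e+02 -1.7460e+02  1.4500e+02  5.0000e-02] total shift [ 2.782 -4.668 -0.043] turn [-0.    -0.    -0.018] = 5 rows of [ 0.556 -0.934 -0.009] [-0.    -0.    -0.004]
to [ 4.7854e+02 -1.7460e+02  4.9000e+01  5.0000e-02] total shift [0.   0.   1.92] turn [0. 0. 0.] = 2 rows of [0.   0.   0.96] [0. 0. 0.]
to [ 5.1080e+02  3.1299e+02  1.4500e+02 -2.0000e-02] total shift [ 1.955  5.071 -0.044] turn [-0.    -0.     0.028] = 6 rows of [ 0.326  0.845 -0.007] [-0.    -0.     0.005]
to [ 5.1080e+02  3.1299e+02  4.7000e+01 -2.0000e-02] total shift [0.   0.   1.96] turn [0. 0. 0.] = 2 rows of [0.   0.   0.98] [0. 0. 0.]
```

The third case is about 3.1–3.2 N (around 320 g). That is under 350 g, so it goes to the tray.

Call:
apply_moves([
  [-1,[0.3,0.6,0],[0,0,0]],
  [-1,[0.3,0.8,0],[0,0,0]],
  [-1,[0.3,0.8,0],[0,0,0]],
  [-1,[0.3,0.8,0],[0,0,0]],
  [-1,[0.3,0.8,0],[0,0,0]],
  [-1,[0.3,0.8,0],[0,0,0]],
  [-1,[0.15,0.47,0],[0,0,0.03]],
  [-1,[0,0,0],[0,0,0]],
])

```text
t: 23.82
ee_pos: [510.6, 314.5, 143.2]
orientation: [0.04, 3.141, 0.0]
ft_force: [-0.8, -0.4, -2.9]
width: 15.9
grasp_force: 30.0
```

Run:
```python
from h import *
weigh(5)
plan([(*inw(TR,0,32),46,-.025)])
```

```text
Fz -3.41 +- 0.36 tau [  0.8  -55.95 -24.54] [0.31 0.02 0.09]
t 24.07 p [511.5 312.  143.1] F [ 0.52  0.15 -3.97] w 15.9 g 30.0 R [[-1.0, 0.029, -0.0], [0.029, 1.0, -0.0], [0.0, -0.0, -1.0]]
to [ 5.1080e+02  3.1299e+02  4.6000e+01 -2.0000e-02] total shift [0.015 0.019 1.943] turn [-0.    -0.    -0.003] = 2 rows of [0.008 0.01  0.971] [-0.    -0.    -0.001]
```

Call:
apply_moves([
  [-1,[0,0,0.6],[0,0,0]],
  [-1,[0,0,0.6],[0,0,0]],
  [-1,[0,0,0.5],[0,0,0]],
  [-1,[0,0,0.24],[0,0,0]],
  [-1,[0,0,0],[0,0,0]],
  [-0.2,[0,0,0],[0,0,0]],
  [-0.2,[0,0,0],[0,0,0]],
  [-0.2,[0,0,0],[0,0,0]],
])

```text
t: 25.08
ee_pos: [511.6, 313.2, 46.8]
orientation: [0.045, 3.14, 0.001]
ft_force: [-1.2, 0.2, 0.4]
width: 35.0
grasp_force: 0.0
```

Call:
apply_moves([
  [-0.2,[0,0,-0.4],[0,0,0]],
  [0,[0,0,-0.6],[0,0,0]],
  [0,[0,0,-0.8],[0,0,0]],
  [0,[0,0,0],[0,0,0]],
  [0,[0,0,0],[0,0,0]],
])

```text
t: 25.7
ee_pos: [511.1, 312.9, 136.7]
orientation: [0.045, 3.141, 0.001]
ft_force: [-0.1, -0.1, -0.2]
width: 43.9
grasp_force: 0.0
```

Run:
```python
from h import *
st()
cm=cases([(607,-51,-.05),(508,186,-.02,6),(509,249,-.02,6),(511,313,-.02,6)])
plan([(606.5,-51,110,-.05),(606.5,-51,43,-.05)])
pic=cm['side'][0]['pixels'][140:290,230:430]; cv2.imwrite('pics/c4.png',cv2.resize(pic,None,fx=3.5,fy=3.5,interpolation=cv2.INTER_CUBIC))
```

```text
t 25.7 p [511.1 312.9 136.7] F [-0.08 -0.13 -0.22] w 43.9 g 0.0 R [[-1.0, 0.029, 0.001], [0.029, 1.0, 0.0], [-0.0, 0.0, -1.0]]
case (607, -51, -0.05) both [ 6.06491e+02 -4.97370e+01 -3.00000e-02  1.50000e-01]
case (607, -51, -0.05) top [ 6.04011e+02 -5.10020e+01 -3.70000e-02  1.42000e-01]
case (607, -51, -0.05) side [ 6.09838e+02 -4.49260e+01  4.10000e-02  9.80000e-02]
case (508, 186, -0.02, 6) both [ 5.06125e+02  1.87376e+02 -7.70000e-02  5.45000e-01]
case (508, 186, -0.02, 6) top [ 5.07214e+02  1.87075e+02 -6.90000e-02  1.12000e-01]
case (508, 186, -0.02, 6) side [5.10961e+02 2.58683e+02 2.07000e-01 1.96000e-01]
case (509, 249, -0.02, 6) both [5.07246e+02 2.52148e+02 2.70000e-02 2.89000e-01]
case (509, 249, -0.02, 6) top [ 5.06356e+02  2.50406e+02 -6.00000e-03  3.41000e-01]
case (509, 249, -0.02, 6) side [5.10658e+02 2.59660e+02 2.24000e-01 1.96000e-01]
case (511, 313, -0.02, 6) side [5.10810e+02 3.23069e+02 3.04000e-01 2.42000e-01]
to [ 6.065e+02 -5.100e+01  1.100e+02 -5.000e-02] total shift [-2.127 -7.213  0.507] turn [-0.001 -0.001  0.014] = 8 rows of [-0.266 -0.902  0.063] [-0.    -0.     0.002]
to [ 6.065e+02 -5.100e+01  4.300e+01 -5.000e-02] total shift [0.   0.   1.34] turn [0. 0. 0.] = 2 rows of [0.   0.   0.67] [0. 0. 0.]
```

View pics/c4.png

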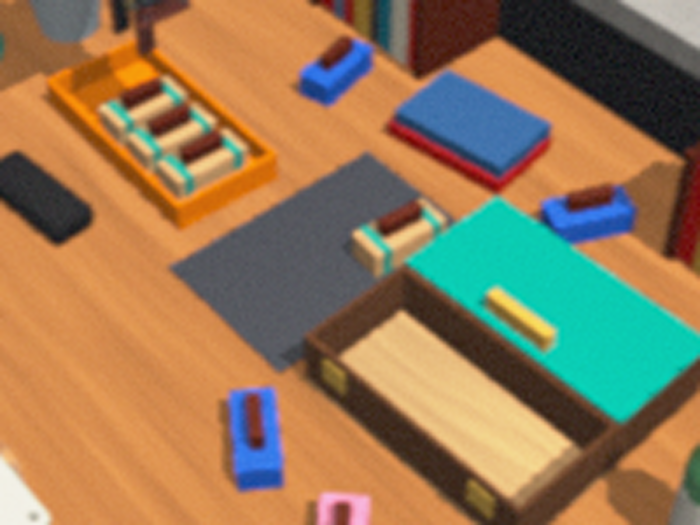

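The crop shows three cases flat in the tray and one left on the mat at crop (400,235). Next is the last one, at (606.5,-50.5).

Call:
apply_moves([
  [0,[-0.27,-0.9,0.03],[0,0,0]],
  [0,[-0.27,-0.9,0.07],[0,0,0]],
  [0,[-0.27,-0.9,0.07],[0,0,0]],
  [0,[-0.27,-0.9,0.07],[0,0,0]],
  [0,[-0.27,-0.9,0.07],[0,0,0]],
  [0,[-0.27,-0.9,0.07],[0,0,0]],
  [0,[-0.27,-0.9,0.07],[0,0,0]],
  [0,[-0.24,-0.9,0.06],[0,0,0.015]],
])

```text
t: 26.9
ee_pos: [607.2, -51.4, 109.6]
orientation: [-0.083, -3.139, -0.0]
ft_force: [1.0, 1.2, 0.4]
width: 43.7
grasp_force: 0.0
```

Run:
```python
from h import *
weigh(8); plan([(606.5,-50.5,43,-.045)])
d=ctrl.get_image('side'); print([(x['xy'],back(d,x['xy'],4)[:2]) for x in ctrl.pinpoint('case','side')])
```

```text
Fz -0.18 +- 0.5 tau [-1.000e-02 -5.624e+01 -2.179e+01] [3.06 0.68 1.51]
t 27.3 p [607.  -48.7 110.5] F [-0.75  0.72 -0.85] w 43.8 g 0.0 R [[-0.999, 0.05, -0.001], [0.05, 0.999, 0.0], [0.001, 0.0, -1.0]]
to [ 6.065e+02 -5.050e+01  4.300e+01 -4.000e-02] total shift [ 0.007 -0.037  1.349] turn [ 0.    -0.    -0.004] = 2 rows of [ 0.004 -0.018  0.675] [ 0.    -0.    -0.002]
[([302.2, 267.9], array([ 311.22064127, -164.90131109])), ([342.6, 211.0], array([604.83792575, -51.47479439])), ([398.6, 206.2], array([ 794.80401424, -177.77983737])), ([328.8, 295.7], array([ 309.30713575, -310.54369178])), ([288.7, 192.5], array([504.85193655, 173.72678601])), ([275.9, 180.0], array([509.49933366, 272.17823179])), ([275.4, 175.2], array([526.07230406, 299.18229157])), ([327.7, 160.7], array([764.75253315, 226.4921366 ]))]
```

Call:
apply_moves([
  [0,[0,-0.03,0.5],[0,0,0]],
  [0,[0,0,0.5],[0,0,0]],
  [0,[0,0,0.35],[0,0,0]],
  [0,[0,0,0],[0,0,0]],
  [-1,[0,0,0],[0,0,0]],
  [-1,[0,0,0],[0,0,0]],
  [-1,[0,0,0],[0,0,0]],
  [-1,[0,0,0],[0,0,0]],
])

```text
t: 28.4
ee_pos: [607.7, -51.7, 43.7]
orientation: [0.082, 3.14, -0.001]
ft_force: [-0.0, -2.0, 2.9]
width: 15.9
grasp_force: 30.0
```

Call:
apply_moves([
  [-1,[0,0,-0.3],[0,0,0]],
  [-1,[0,0,-0.5],[0,0,0]],
  [-1,[0,0,-0.6],[0,0,0]],
  [-1,[0,0,-0.6],[0,0,0]],
  [-1,[0,0,0],[0,0,0]],
  [-1,[0,0,0],[0,0,0]],
])

```text
t: 29.15
ee_pos: [606.3, -51.3, 142.2]
orientation: [-0.082, -3.139, -0.0]
ft_force: [-0.0, -0.1, -5.8]
width: 15.7
grasp_force: 30.0
```

Run:
```python
from h import *
weigh(9)
plan([(*inw(CH,0,60),150,.047),(*inw(CH,0,60),48,.047)])
plan([(*inw(TR,0,95),145,-.025),(*inw(TR,0,95),47,-.025)])
```

```text
Fz -5.43 +- 0.41 tau [ 1.000e-02 -5.876e+01 -2.551e+01] [0.   0.43 0.22]
t 29.6 p [607.2 -51.4 142.8] F [-0.61  0.27 -5.73] w 15.9 g 30.0 R [[-0.999, 0.052, -0.001], [0.052, 0.999, 0.0], [0.001, 0.0, -1.0]]
to [ 4.8018e+02 -2.0957e+02  1.5000e+02  5.0000e-02] total shift [ 2.372 -3.291 -0.143] turn [ 0.    -0.    -0.063] = 4 rows of [ 0.593 -0.823 -0.036] [ 0.    -0.    -0.016]
to [ 4.8018e+02 -2.0957e+02  4.8000e+01  5.0000e-02] total shift [0.   0.   2.04] turn [0. 0. 0.] = 3 rows of [0.   0.   0.68] [0. 0. 0.]
to [ 5.1237e+02  3.7597e+02  1.4500e+02 -2.0000e-02] total shift [ 2.339  8.437 -0.043] turn [ 0.    -0.    -0.017] = 9 rows of [ 0.26   0.937 -0.005] [ 0.    -0.    -0.002]
to [ 5.1237e+02  3.7597e+02  4.7000e+01 -2.0000e-02] total shift [0.   0.   1.96] turn [0. 0. 0.] = 2 rows of [0.   0.   0.98] [0. 0. 0.]
```

The fourth case is about 550 g, so it goes into the chest.

Call:
apply_moves([
  [-1,[0.2,-0.3,-0.3],[0,0,0]],
  [-1,[0.54,-0.74,0],[0,0,0]],
  [-1,[0.54,-0.74,0],[0,0,0]],
  [-1,[0.54,-0.74,0],[0,0,0]],
  [-1,[0.54,-0.74,0],[0,0,-0.03]],
  [-1,[0,0,0],[0,0,-0.033]],
  [-1,[0,0,0],[0,0,0]],
  [-1,[0,0,0],[0,0,0]],
])

```text
t: 30.6
ee_pos: [481.2, -208.2, 158.7]
orientation: [-0.072, 3.14, -0.001]
ft_force: [-0.8, 0.4, -5.0]
width: 15.9
grasp_force: 29.9
```

Run:
```python
from h import *
weigh(3)
plan([(*inw(CH,0,60),48,.047)])
```

```text
Fz -5.52 +- 0.22 tau [ -0.27 -49.02 -24.19] [0.07 0.01 0.01]
t 30.75 p [ 481.3 -207.7  158.3] F [-0.08 -0.45 -5.58] w 15.6 g 29.9 R [[-0.999, -0.047, 0.0], [-0.047, 0.999, -0.0], [-0.0, -0.0, -1.0]]
to [ 4.8018e+02 -2.0957e+02  4.8000e+01  5.0000e-02] total shift [ 0.024 -0.035  2.207] turn [-0.  0.  0.] = 3 rows of [ 0.008 -0.012  0.736] [-0.  0.  0.]
```

Call:
apply_moves([
  [-1,[0,-0.02,0.6],[0,0,0]],
  [-1,[0,0,0.6],[0,0,0]],
  [-1,[0,0,0.5],[0,0,0]],
  [-1,[0,0,0.35],[0,0,0]],
  [-1,[0,0,0.15],[0,0,0]],
  [-1,[0,0,0],[0,0,0]],
  [-0.2,[0,0,0],[0,0,0]],
  [-0.2,[0,0,0],[0,0,0]],
])

```text
t: 31.75
ee_pos: [482.0, -209.5, 49.1]
orientation: [-0.074, 3.139, -0.002]
ft_force: [-0.5, 0.7, 0.2]
width: 32.4
grasp_force: 0.0
```

Call:
apply_moves([
  [-0.2,[0,0,0],[0,0,0]],
  [-0.2,[0,0,-0.4],[0,0,0]],
  [-0.2,[0,0,-0.6],[0,0,0]],
  [-0.2,[0,0,-0.8],[0,0,0]],
  [-1,[0,0,-0.6],[0,0,0]],
  [-1,[0,0,0],[0,0,0]],
])

```text
t: 32.5
ee_pos: [482.6, -209.8, 170.7]
orientation: [-0.074, 3.136, -0.004]
ft_force: [0.3, 0.1, 0.3]
width: 18.3
grasp_force: 0.0
```

Run:
```python
from h import *
st()
b=(*inw(CH,125,0),)
plan([(*b,170,.047),(*b,90,.047),(*inw(CH,-38,0),90,.047)])
cm=casemasks();pic=cm['side'][0]['pixels'][140:290,230:430]; cv2.imwrite('pics/c5.png',cv2.resize(pic,None,fx=3.5,fy=3.5,interpolation=cv2.INTER_CUBIC))
```

```text
t 32.5 p [ 482.6 -209.8  170.7] F [0.26 0.09 0.31] w 18.3 g 0.0 R [[-0.999, -0.047, 0.005], [-0.047, 0.999, -0.002], [-0.005, -0.003, -1.0]]
to [ 6.0786e+02 -2.6363e+02  1.7000e+02  5.0000e-02] total shift [-2.452 -1.193  0.028] turn [-0.002  0.003 -0.   ] = 3 rows of [-0.817 -0.398  0.009] [-0.001  0.001 -0.   ]
to [ 6.0786e+02 -2.6363e+02  9.0000e+01  5.0000e-02] total shift [0.  0.  1.6] turn [0. 0. 0.] = 2 rows of [0.  0.  0.8] [0. 0. 0.]
to [ 4.4504e+02 -2.7129e+02  9.0000e+01  5.0000e-02] total shift [3.26 0.   0.  ] turn [0. 0. 0.] = 4 rows of [0.815 0.    0.   ] [0. 0. 0.]
```

View pics/c5.png

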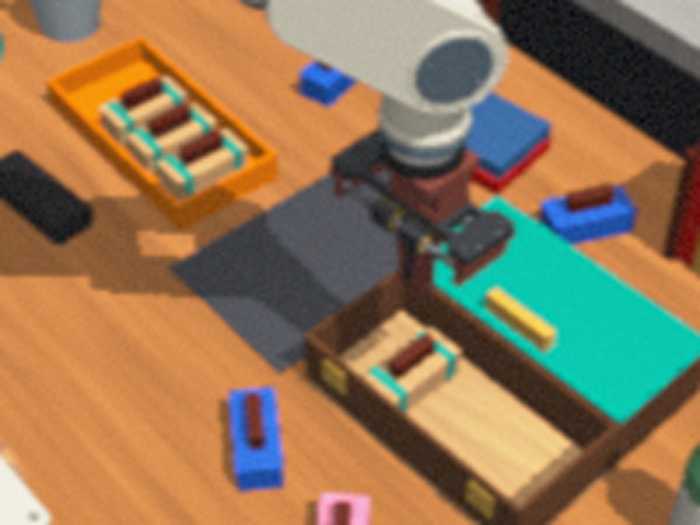

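The crop shows the heavy case flat in the chest at crop (412,370), three cases flat in the tray, and the mat empty. Now I slide the cover home.

Call:
apply_moves([
  [-1,[-0.82,-0.4,0],[0,0,0]],
  [-1,[-0.82,-0.4,0],[0,0,0]],
  [-1,[-0.82,-0.4,0],[0,0,0]],
  [-1,[0,0,0],[0,0,0]],
  [-1,[0,0,0.8],[0,0,0]],
  [-1,[0,0,0.5],[0,0,0]],
  [-1,[0,0,0.28],[0,0,0]],
  [-1,[0,0,0],[0,0,0]],
])

```text
t: 33.7
ee_pos: [605.4, -262.6, 87.9]
orientation: [0.074, -3.138, -0.002]
ft_force: [0.6, 0.2, 1.0]
width: 0.4
grasp_force: 0.0
```

Call:
apply_moves([
  [-1,[0.3,0,0],[0,0,0]],
  [-1,[0.3,0,0],[0,0,0]],
  [-1,[0.3,0,0],[0,0,0]],
  [-1,[0.3,0,0],[0,0,0]],
  [-1,[0.3,0,0],[0,0,0]],
  [-1,[0.3,0,0],[0,0,0]],
  [-1,[0.3,0,0],[0,0,0]],
  [-1,[0.3,0,0],[0,0,0]],
])

```text
t: 34.7
ee_pos: [485.9, -269.0, 89.2]
orientation: [-0.074, 3.141, -0.0]
ft_force: [1.7, -1.7, 1.1]
width: 0.6
grasp_force: 1.3
```

Run:
```python
from h import *
st()
plan([(*inw(CH,-38,0),90,.047)])
```

```text
t 34.7 p [ 485.9 -269.    89.2] F [ 1.67 -1.7   1.07] w 0.6 g 1.3 R [[-0.999, -0.047, 0.0], [-0.047, 0.999, -0.0], [-0.0, -0.0, -1.0]]
to [ 4.4504e+02 -2.7129e+02  9.0000e+01  5.0000e-02] total shift [ 0.819 -0.007 -0.016] turn [-0.  0. -0.] = 1 rows of [ 0.819 -0.007 -0.016] [-0.  0. -0.]
```

Call:
apply_moves([
  [-1,[0.3,0,0],[0,0,0]],
  [-1,[0.2,0,0],[0,0,0]],
  [-1,[0.1,0,0],[0,0,0]],
  [-1,[0.08,0,0],[0,0,0]],
  [-1,[0.06,0,0],[0,0,0]],
  [-1,[0,0,0],[0,0,0]],
])

```text
t: 35.45
ee_pos: [449.3, -270.3, 89.0]
orientation: [0.074, -3.14, -0.001]
ft_force: [0.0, -0.4, -0.0]
width: 0.2
grasp_force: 0.0
```

Call:
apply_moves([
  [-1,[0.06,0,0],[0,0,0]],
  [-1,[0.04,0,0],[0,0,0]],
  [-1,[0,0,0],[0,0,0]],
])

```text
t: 35.83
ee_pos: [448.1, -270.6, 89.2]
orientation: [-0.072, 3.135, -0.001]
ft_force: [14.9, 5.6, -9.6]
width: 0.5
grasp_force: 7.6
```

Call:
apply_moves([
  [-1,[0.04,0,0],[0,0,0]],
  [-1,[0,0,0],[0,0,0]],
])

```text
t: 36.08
ee_pos: [448.1, -270.7, 89.3]
orientation: [-0.071, 3.131, -0.002]
ft_force: [23.1, 9.2, -15.3]
width: 0.5
grasp_force: 11.5
```

Call:
apply_moves([
  [-1,[-0.15,0,0],[0,0,0]],
  [-1,[-0.3,0,0],[0,0,0]],
  [-1,[-0.2,0,-0.5],[0,0,0]],
  [-1,[0,0,-0.8],[0,0,0]],
  [-1,[0,0.8,-0.5],[0,0,0]],
  [-1,[0,1,-0.3],[0,0,0]],
  [-1,[0,1,0],[0,0,0]],
  [-1,[0,1,0],[0,0,0]],
])

```text
t: 37.08
ee_pos: [466.6, -78.2, 194.7]
orientation: [-0.073, 3.14, -0.001]
ft_force: [-0.4, 0.4, 0.1]
width: 0.1
grasp_force: 0.0
```

Call:
apply_moves([
  [-1,[0,1,0],[0,0,0]],
  [-1,[0,1,0],[0,0,0]],
  [-1,[0,0,0],[0,0,0]],
])

```text
t: 37.45
ee_pos: [461.7, 22.8, 194.3]
orientation: [0.08, -3.14, -0.0]
ft_force: [0.5, -0.2, -0.8]
width: 0.7
grasp_force: 0.0
```

Run:
```python
from h import *
st()
d=img('side');t=img('top')
a=cv2.resize(d['pixels'][140:300,230:430],(500,400),interpolation=cv2.INTER_CUBIC);b=cv2.resize(t['pixels'][150:250,340:435],(300,400)[:1]+(316,),interpolation=cv2.INTER_CUBIC)
c=np.zeros((400,800,3),np.uint8);c[:,:500]=a;c[:316,500:]=b;cv2.imwrite('pics/end.png',c)
x=ctrl.pinpoint('cover_grip','top')[:1];print(x,proj(t,(*inw(CH,-55,0),93)))
```

```text
t 37.45 p [461.7  22.8 194.3] F [ 0.46 -0.21 -0.76] w 0.7 g 0.0 R [[-0.999, -0.051, -0.0], [-0.051, 0.999, 0.0], [0.0, 0.0, -1.0]]
[{'xy': [391.0, 236.3], 'score': 0.87}] [391.10770799 232.21838596]
```

View pics/end.png

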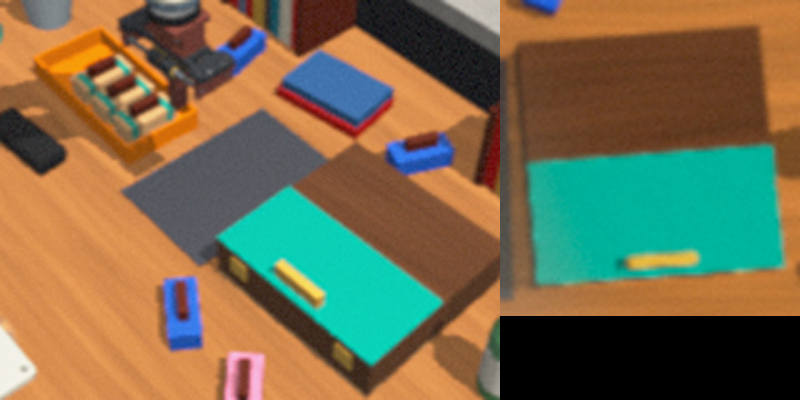

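The final picture shows the cover flush home, three cases flat in the tray, and the arm clear of everything. I hand the job in.

```bash
python3 -c "
from workcell import ctrl
print(ctrl.close_job())"
```

```text
the job is handed in; nothing more can be done
None
```

I handed the job in with the three light cases (about 180, 200 and 340 g; the last is close to the limit) in the repair tray, the heavy one (about 550 g) in the chest, and the cover home against its stop; no verdict came back.

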